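# Flip a lock cover plate over the edge of the work pad

## Robot

A 6-joint arm with a two-finger parallel gripper is mounted at the origin on the work surface. World frame = base frame: x ahead of the robot, y to its left, z up, the work surface at z = 0. Lengths are in m, angles in rad, forces in N, time in s.
With the tool pointing down it reaches from about 0.325 to 0.775 m from the base axis. Payload 5.5 kg.
Tool frame: the origin (TCP) lies on the centre line of the jaws, within the pads' length; the fingertips stand tip_reach ahead of it and the grasp point (between the pads) lies 8 mm behind it (tip_reach is the distance from the TCP to the fingertips, in m); z points along the fingers, x is the direction in which the jaws open and shut, and the axes are right-handed (so a half turn about z gives the same grasp; the last joint's range is limited). The gripper opens to 88 mm and grips with 3 to 60 N. Pads are 20 mm wide; open, the fingers measure 115 mm over their backs; the gripper's body (75 mm by 178 mm) begins 61 mm behind the grasp point.
Start: joints at [-1.213, 0.091, 1.231, -0, 1.82, -0.057], TCP at [0.242, -0.549, 0.234] pointing down, gripper open.
Joint ranges: [-2.87, 2.87], [-0.86, 2.18], [0.17, 2.46], [-1.51, 4.65], [0.06, 2.69], [-2.65, 2.65]. Speed limits (rad/s): [2.57, 2.57, 3.01, 3.14, 3.14, 3.14].

## Interface

Orientations are given as a unit quaternion [x, y, z, w].
In Python, from cell import state, read_camera, calibration, finish_job, tip_reach gives the robot as it stands.
- The arm moves only by the shell command python3 -m creep 'ROWS' [FORCE]. ROWS is JSON, one flat list of numbers, 7 for each row, row after row: the shift along the tool's x, y, z in mm, then the turn, a rotation vector about the tool's x, y, z in degrees, then the finger opening in mm, from 0 to 87.8. A call has 1 to 8 rows; each row shifts and turns the pose as measured when the row begins, along the tool's axes as they then stand; what a row does not reach is not made up. A row lasts 1/10 s, in which the tool goes at most 50 mm and 8.59 degrees, less where a joint would pass 70% of its speed; a pose out of reach is approached as far as the arm can. A call with a gripper value outside its range is refused whole. The fingers move at their own pace and stop on an object; FORCE is the grip in N (left out, the last holds). Time passes only in rows, so rows that do not move let the fingers close. It gives the time, the measured TCP pose, the force and the opening at its end, in the units of the state.
- state(): the state, without advancing time (a new reading comes with each control period).
- read_camera(name): name is "scene" or "top" or "wrist"; returns the picture (400x640x3 uint8, blue, green, red); there is no depth.
- calibration(name): a dict with "intrinsics" (3x3 intrinsics, pixels), "T" (4x4, takes a point from camera to world coordinates). Camera axes: x right, y down, z forward; pixel columns grow to the right and rows downward; lengths in m; the calibration is good to about 2 mm. A picture is of the moment at which its call begins: read the wrist's pose just before it. calibration takes no time and is no camera call; for the wrist camera it gives the pose at the moment of the call.
- finish_job(): hands the job in, once; it reports no verdict.
The state is a dict: "t": time; "joints": joint angles; "joint_velocities": joint speeds; "effort": joint torques, N m; "tcp_pos": TCP position; "tool_rot": TCP orientation; "ft_force": force on the tool from outside, world axes, zero at the start; "wrist_torque": the same for the moment, N m; "finger_gap": opening from 0.0 (shut) to 1.0 (fully open).
Only numpy, scipy, OpenCV 4.12 (cv2) and the standard library are available. Lean on these libraries where they do the work, as an engineer would, in place of code of your own. Each camera call takes 0.05 s, during which the arm holds its last target.

## Task

The steel lock cover plate lies face down on the bench, in front of the raised rubber work pad. Without gripping it or picking it up, push it with the fingertips flat against the pad's front edge, keep pushing so that it tips up on edge there, and push it on over, so that it ends lying flat and face up on the pad. Leave the padlock, the tin and the lock cylinder where they stand.

Things in the scene. Friction and masses are not known exactly. Their poses are not given: they have to be found in the camera images.
- plate_center (a point): centre (half-way through the thickness) of the loose steel lock cover plate: a flat rectangle 64 mm (its own x) by 96 mm (y) by 8 mm thick (z), with dark screw, spindle and key holes. z comes out of its BACK: it points up at the start (face down) and down when face up. At the start its +x points towards the pad within about 20 degrees, a 96 mm side facing the pad.
- plate: the same plate, origin at the centre of its face (the underside at the start); 0.11 to 0.23 kg. It slides easily on the bench. Pressed firmly (8 to 15 N) by its near long side against the pad's front edge, it clings by friction to the fingertips: if they rise while pressing on, its near side rises with them and it turns about its far lower edge.
- pad: rubber work pad with an aluminium front edge, fixed to the bench: 150 mm deep (x) by 260 mm wide (y) by 14 mm high. Its origin lies at bench level in the middle of the foot of its front edge; x points horizontally from the front edge into the pad, y along the front edge, z up. The front edge is an upright face 14 mm high in the plane x = 0 of this frame, and the top of the pad is at z = 14 mm. The plate starts with its centre 90 to 145 mm before the edge.
- padlock: brass padlock, body 44 x 20 x 46 mm, standing with its shackle up (75 mm high in all) on the bench beside the pad; origin at the centre of its underside. Leave alone.
- tin: plain metal tin, 48 mm diameter, 75 mm high, standing on the bench beside the pad; origin at the centre of its underside. Leave alone.
- lock_cylinder: brass lock cylinder, 36 mm diameter at the top, 37 mm high, standing upright at the back of the pad; origin at the centre of its underside. Leave alone.
Things that resemble listed ones, but are neither listed nor needed, are in the scene too. What is shaped like the plate but orange or purple is not meant.

How it is judged:
By the outcome, as a careful person would: the job done as asked, in the order asked, and still so for the second after the job is handed in, with the robot touching nothing.
It also fails if it takes over 42 s, if anything falls off the work surface, if the arm or the gripper's body presses on something with over 40 N, if the wrist force passes 120 N, or if a joint passes its speed limit or range.

## Working session

There is one attempt and no reset: what is moved stays moved. The work goes in short steps, Python scripts to look and compute and a shell command to move; the robot and the scene stay as the last step left them, time stands still between calls to the robot, and variables do not carry over. Pictures are saved under pics/ and viewed, and the job is handed in when it is done.

```bash
ls; mkdir -p pics
python3 - <<'E'
from cell import *
import cv2
s=state();print(s);print(tip_reach)
for n in("scene","top"):
    cv2.imwrite(f"pics/{n}0.png",read_camera(n)); c=calibration(n);print(n,c)
E
```

```text
pics
{'t': 0.0, 'joints': array([-1.21270758e+00,  9.18344740e-02,  1.23190343e+00, -4.48615419e-05,
        1.81979276e+00, -5.66938295e-02]), 'joint_velocities': array([ 0.0009303 ,  0.00149102,  0.00071443, -0.00192539, -0.00075413,
        0.00124005]), 'effort': array([ 6.06249359e-04, -4.46447897e+01, -4.06444860e+01,  6.98255980e-02,
        2.93499324e-02, -1.75453220e-04]), 'tcp_pos': array([ 0.24168327, -0.54886143,  0.23251155]), 'tool_rot': array([ 8.37549866e-01, -5.46360029e-01, -7.93183470e-04, -5.57048801e-04]), 'ft_force': array([ 0.60965545, -0.09040946,  0.41462488]), 'wrist_torque': array([0.00719643, 0.00171835, 0.04509602]), 'finger_gap': 1.0011554701675571}
0.011
scene {'intrinsics': array([[497.13520729,   0.        , 322.70974134],
       [  0.        , 497.13520729, 197.37276724],
       [  0.        ,   0.        ,   1.        ]]), 'T': array([[ 0.873221  ,  0.30944129, -0.37647202,  0.96123075],
       [ 0.48727812, -0.54377559,  0.6832775 , -0.57829617],
       [ 0.00671797, -0.78009884, -0.62562023,  0.61507641],
       [ 0.        ,  0.        ,  0.        ,  1.        ]])}
top {'intrinsics': array([[401.14236202,   0.        , 317.2221288 ],
       [  0.        , 401.14236202, 204.39230534],
       [  0.        ,   0.        ,   1.        ]]), 'T': array([[-0.08231238, -0.97081393,  0.22526649,  0.39337844],
       [-0.99660604,  0.08041655, -0.01759473,  0.06531936],
       [-0.00103394, -0.22595021, -0.9741383 ,  1.0122259 ],
       [ 0.        ,  0.        ,  0.        ,  1.        ]])}
```

View pics/scene0.png

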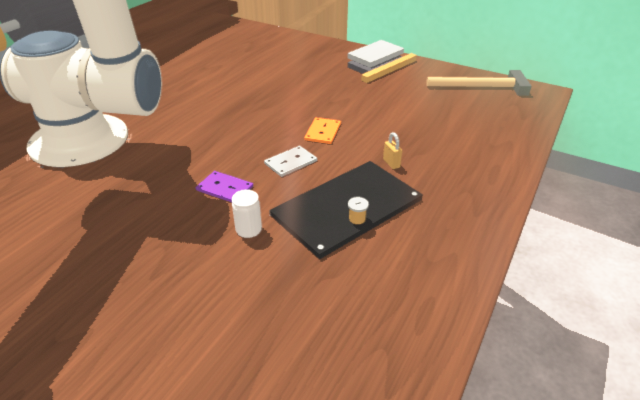

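View pics/top0.png

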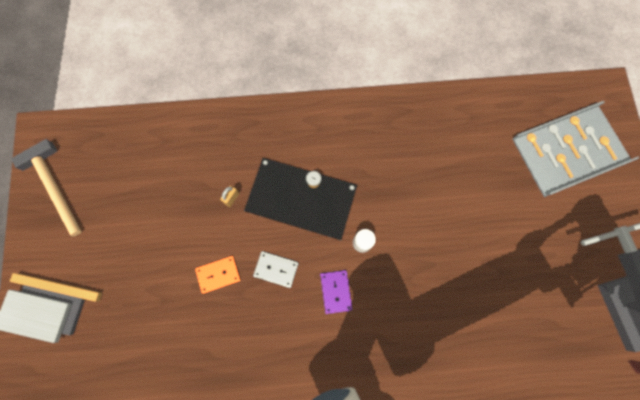

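The white plate is at about top (276,270). The pad's front edge runs from (246,211) to (342,238). The orange and purple plates are decoys, on either side. Next I measure both.

```bash
cat > h.py <<'E'
import numpy as np,cv2
from cell import *
def ray(n,px,z,c=None):
    c=c or calibration(n);K=c["intrinsics"];T=c["T"]
    px=np.atleast_2d(np.asarray(px,float))
    d=np.c_[(px-K[:2,2])/[K[0,0],K[1,1]],np.ones(len(px))]@T[:3,:3].T
    o=T[:3,3];return o+d*((z-o[2])/d[:,2])[:,None]
def proj(n,P,c=None):
    c=c or calibration(n);K=c["intrinsics"];T=c["T"]
    q=(np.atleast_2d(P)-T[:3,3])@T[:3,:3];q=q@K.T;return q[:,:2]/q[:,2:]
def blob(m,near):
    m=cv2.morphologyEx(m.astype(np.uint8)*255,cv2.MORPH_CLOSE,np.ones((7,7)))
    cs,_=cv2.findContours(m,cv2.RETR_EXTERNAL,cv2.CHAIN_APPROX_NONE)
    cs=[c for c in cs if cv2.contourArea(c)>150]
    return min(cs,key=lambda c:np.linalg.norm(c.reshape(-1,2).mean(0)-near))
def rect(pts):
    (c,s,a)=cv2.minAreaRect((pts[:,:2]*1000).astype(np.float32));return c,s,a,cv2.boxPoints((c,s,a))
E
python3 - <<'E'
from h import *
for n,pn,pd in(("top",(276,270),(300,200)),("scene",(290,160),(345,205))):
    im=cv2.imread(f"pics/{n}0.png");hsv=cv2.cvtColor(im,cv2.COLOR_BGR2HSV)
    m=(hsv[...,1]<60)&(hsv[...,2]>120);c=blob(m,pn).reshape(-1,2)
    r=rect(ray(n,c,.008));print(n,"plate",cv2.contourArea(c),r)
    m=(hsv[...,2]<45);c=blob(m,pd).reshape(-1,2)
    r=rect(ray(n,c,.014));print(n,"pad",r)
    for k,p in (("cyl",.014),):pass
E
```

```text
top plate 1022.5 ((470.6971130371094, 163.89349365234375), (98.29956817626953, 67.25639343261719), 68.49188232421875, array([[421.39066, 130.49544],
       [483.9637 , 105.83702],
       [520.00354, 197.29155],
       [457.4305 , 221.94997]], dtype=float32))Traceback (most recent call last):
  File "<stdin>", line 6, in <module>
  File "h.py", line 15, in blob
    return min(cs,key=lambda c:np.linalg.norm(c.reshape(-1,2).mean(0)-near))
ValueError: min() iterable argument is empty
```

Run:
```python
from h import *
for n,pn,pd in(("top",(276,270),(300,200)),("scene",(290,160),(345,205))):
    im=cv2.imread(f"pics/{n}0.png");hsv=cv2.cvtColor(im,cv2.COLOR_BGR2HSV)
    print(im[200,300],im[225,290],im[215,340])
    m=(hsv[...,1]<70)&(hsv[...,2]>120);c=blob(m,pn).reshape(-1,2)
    r=rect(ray(n,c,.008));print(n,"plate",cv2.contourArea(c),r)
    m=(im.max(2)<62);c=blob(m,pd).reshape(-1,2)
    r=rect(ray(n,c,.014));print(n,"pad",cv2.contourArea(c),r)
    q=cv2.approxPolyDP(c.reshape(-1,1,2),5,True).reshape(-1,2);print(q.tolist(),(ray(n,q,.014)*1000).round().tolist())
    x=225 if n=="top" else 200
    cv2.imwrite(f"pics/crop_{n}.png",cv2.resize(im[120:300,190:430],None,fx=3,fy=3,interpolation=cv2.INTER_CUBIC))
```

```text
[48 52 51] [ 55  73 104] [44 48 48]
top plate 1049.0 ((470.41241455078125, 163.63986206054688), (99.11851501464844, 68.12847137451172), 68.34125518798828, array([[420.46198, 130.1519 ],
       [483.78046, 105.00722],
       [520.36285, 197.12782],
       [457.04437, 222.2725 ]], dtype=float32))
top pad 4983.0 ((646.7286376953125, 88.18446350097656), (252.91110229492188, 147.0105743408203), 68.40428161621094, array([[531.8405  ,  -2.340416],
       [668.53156 , -56.448402],
       [761.61676 , 178.70935 ],
       [624.9257  , 232.81732 ]], dtype=float32))
[[261, 165], [246, 210], [340, 238], [353, 193], [348, 183], [322, 175], [321, 184], [309, 188], [304, 170], [268, 160]] [[742.0, 185.0, 14.0], [625.0, 229.0, 14.0], [533.0, -2.0, 14.0], [647.0, -47.0, 14.0], [674.0, -37.0, 14.0], [701.0, 28.0, 14.0], [677.0, 33.0, 14.0], [669.0, 65.0, 14.0], [719.0, 74.0, 14.0], [754.0, 166.0, 14.0]]
[69 74 86] [ 77  85 102] [60 62 64]
scene plate 843.5 ((472.9719543457031, 162.71505737304688), (101.67471313476562, 73.00951385498047), 68.13333129882812, array([[420.15933, 129.13142],
       [487.91605, 101.93916],
       [525.78455, 196.29869],
       [458.02786, 223.49095]], dtype=float32))
scene pad 585.5 ((708.996826171875, 34.398712158203125), (229.08473205566406, 58.954742431640625), 55.05472946166992, array([[619.2251  , -42.607162],
       [667.5503  , -76.37607 ],
       [798.76855 , 111.40459 ],
       [750.44336 , 145.1735  ]], dtype=float32))
[[410, 204], [353, 225], [353, 234], [324, 251], [300, 240], [320, 258]] [[754.0, 143.0, 14.0], [686.0, 36.0, 14.0], [697.0, 14.0, 14.0], [673.0, -48.0, 14.0], [623.0, -45.0, 14.0], [675.0, -66.0, 14.0]]
```

```bash
ls pics
```

```text
crop_scene.png
crop_top.png
scene0.png
top0.png
```

View pics/crop_top.png

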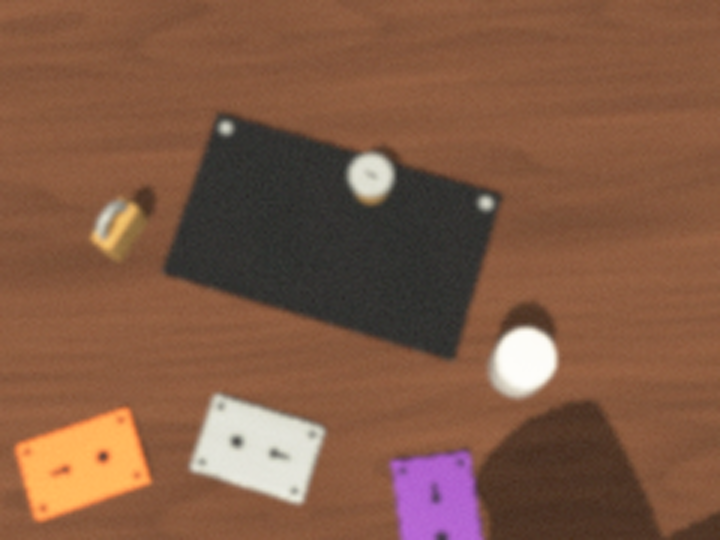

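View pics/crop_scene.png

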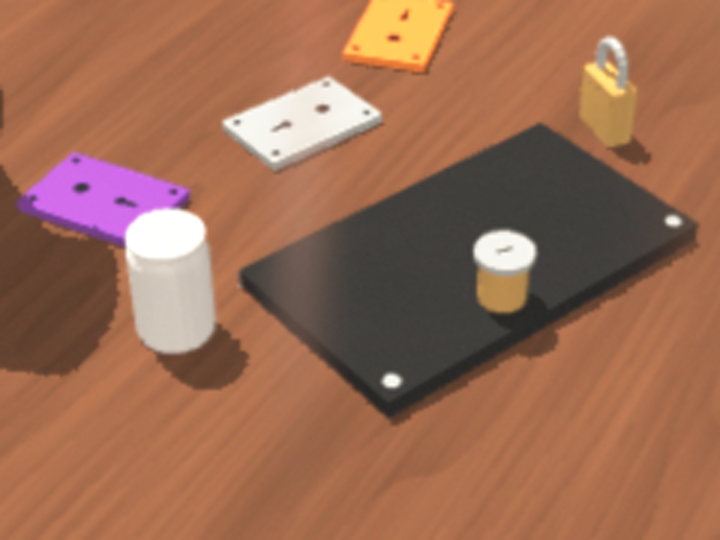

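Run:
```python
from h import *
top=[(245,210.7),(341.7,239),(262.7,157.7),(356.7,184)]
sc=[(370.3,161.3),(271,211.7),(421.3,196),(320,254.3)]
A=ray("top",top,.014)*1000;B=ray("scene",sc,.014)*1000
print(A.round(1),B.round(1))
for P in(A,B):
    d=P[0]-P[1];print(np.degrees(np.arctan2(d[1],d[0])),np.linalg.norm(d),"x-dir",np.degrees(np.arctan2(-d[0],d[1])), np.linalg.norm(P[0]-P[2]))
# line fits
for n,pn,F in(("top",(276,270),top),("scene",(290,160),sc)):
    im=cv2.imread(f"pics/{n}0.png");hsv=cv2.cvtColor(im,cv2.COLOR_BGR2HSV)
    m=(hsv[...,1]<70)&(hsv[...,2]>120);c=blob(m,pn).reshape(-1,2)
    P=ray(n,c,.008)[:,:2]*1000
    r=rect(P/1000);ctr=np.array(r[0]);a=np.radians(r[2]);u=np.array([np.cos(a),np.sin(a)]);v=np.array([-u[1],u[0]])
    q=(P-ctr)@np.c_[u,v]
    L=max(r[1])/2;W=min(r[1])/2
    for nm,sel in(("far/v-",(q[:,1]<-W+5)&(abs(q[:,0])<L-10)),("v+",(q[:,1]>W-5)&(abs(q[:,0])<L-10)),("u+",(q[:,0]>L-5)&(abs(q[:,1])<W-10)),("u-",(q[:,0]<-L+5)&(abs(q[:,1])<W-10))):
        vx,vy,x0,y0=cv2.fitLine(P[sel].astype(np.float32),cv2.DIST_HUBER,0,.01,.01).ravel()
        print(n,nm,sel.sum(),np.degrees(np.arctan2(vy,vx)),x0,y0)
    g=cv2.cvtColor(im,cv2.COLOR_BGR2GRAY)
```

```text
[[623.  231.9  14. ]
 [530.5  -6.5  14. ]
 [761.5 179.6  14. ]
 [669.7 -58.9  14. ]] [[627.8 235.4  14. ]
 [536.6  -6.8  14. ]
 [764.  176.7  14. ]
 [670.5 -58.5  14. ]]
68.79499374313973 255.6637971726513 x-dir -21.205006256860283 148.03641195260772
69.36176754144668 258.7126243911647 x-dir -20.63823245855331 148.33744607776538
top far/v- 30 68.41214 501.2521 152.08829
top v+ 30 67.33937 437.08173 168.43039
top u+ 19 -21.73852 488.94116 208.67937
top u- 19 -22.681412 450.3561 119.6485
scene far/v- 31 67.36685 505.11057 149.62721
scene v+ 31 68.139946 440.54538 175.91122
scene u+ 15 -21.479538 495.4512 207.30385
scene u- 14 -22.443396 454.98514 116.24147
```

The pad's front edge is near (579,113) mm with x direction about -21°. The plate centre is about (471,164) mm at about -22°, so roughly 119 mm before the edge. A planner script will print the rows for me to type.

```bash
cat >> h.py <<'E'
from scipy.spatial.transform import Rotation as R
O=np.array([580.,114.]);PA=np.radians(-21.0)
ex=np.array([np.cos(PA),np.sin(PA)]);ey=np.array([-ex[1],ex[0]])
def w2p(P): P=np.asarray(P)[...,:2]-O; return np.c_[P@ex,P@ey] if P.ndim>1 else np.array([P@ex,P@ey])
def p2w(x,y): return O+x*ex+y*ey
def goalrot(yaw=np.degrees(PA)+90,pitch=0): # tool x at yaw, z down
    x=np.array([np.cos(np.radians(yaw)),np.sin(np.radians(yaw)),0]);z=np.array([0,0,-1.]);return R.from_matrix(np.c_[x,np.cross(z,x),z])
def plan(pos,rot,n,maxmm=48,maxdeg=8.4):
    s=state();p=s["tcp_pos"]*1000;r=R.from_quat(s["tool_rot"])
    for i in range(n):
        d=pos-p;L=np.linalg.norm(d);d=d*min(1,maxmm/max(L,1e-6))
        rv=(r.inv()*rot).as_rotvec(degrees=True);a=np.linalg.norm(rv);rv=rv*min(1,maxdeg/max(a,1e-6))
        t=r.inv().apply(d);print(t.round(1),rv.round(1))
        p=p+d;r=r*R.from_rotvec(rv,degrees=True)
def st():
    s=state();p=s["tcp_pos"]*1000;r=R.from_quat(s["tool_rot"]).as_matrix()
    f=s["ft_force"];print("t%.2f"%s["t"],"pad xy",w2p(p).round(1),"tip z %.1f"%(p[2]-11),"toolx yaw %.1f"%np.degrees(np.arctan2(r[1,0],r[0,0])),"tilt",r[:,2].round(3),"F pad xyz",[round(float(v),1) for v in(f[:2]@ex,f[:2]@ey,f[2])],"gap",s["finger_gap"])
E
python3 -c "
from h import *
plan(np.r_[p2w(-180,8),150],goalrot(),17)"
```

```text
[-38.1 -28.7   5.3] [-0.   0.  -8.4]
[-33.5 -34.    5.3] [-0.   0.  -8.4]
[-28.2 -38.5   5.3] [-0.   0.  -8.4]
[-22.2 -42.2   5.3] [-0.   0.  -8.4]
[-15.8 -45.    5.3] [-0.   0.  -8.4]
[ -9.1 -46.8   5.3] [-0.   0.  -8.4]
[ -2.1 -47.7   5.3] [-0.   0.  -8.4]
[  4.8 -47.5   5.2] [-0.   0.  -8.4]
[ 11.7 -46.2   5.2] [-0.   0.  -8.4]
[ 18.4 -44.    5.2] [-0.   0.  -8.4]
[ 24.6 -40.9   5.2] [-0.   0.  -8.4]
[ 30.3 -36.9   5.2] [-0.   0.  -8.4]
[ 35.4 -32.    5.2] [-0.   0.  -8.4]
[ 39.7 -26.5   5.2] [-0.   0.  -8.4]
[ 43.1 -20.4   5.2] [-0.   0.  -8.4]
[ 37.5 -11.5   4.3] [-0.   0.  -8.4]
[0. 0. 0.] [-0.   0.  -0.8]
```

```bash
python3 -m creep '[-38,-29,5,0,0,-8.4,40,-34,-34,5,0,0,-8.4,40,-28,-38,5,0,0,-8.4,40,-22,-42,5,0,0,-8.4,40,-16,-45,5,0,0,-8.4,40,-9,-47,5,0,0,-8.4,40,-2,-47,5,0,0,-8.4,40,5,-47,5,0,0,-8.4,40]'; python3 -c "
from h import *
st();plan(np.r_[p2w(-180,8),150],goalrot(),12)"
```

```text
t: 0.9
tcp_pos: [0.3234, -0.1682, 0.1846]
tool_rot: [1.0, 0.02, -0.003, -0.006]
ft_force: [0.5, 0.5, -0.7]
finger_gap: 0.46
t0.90 pad xy [-138.4 -355.4] tip z 173.6 toolx yaw 2.3 tilt [-0.006  0.013 -1.   ] F pad xyz [0.3, 0.6, -0.7] gap 0.46003344556893244
[ 13.8 -45.7   5. ] [-0.1 -0.  -8.4]
[ 20.4 -43.2   5. ] [-0.1 -0.  -8.4]
[ 26.5 -39.8   4.9] [-0.1 -0.  -8.4]
[ 32.  -35.5   4.8] [-0.1 -0.  -8.4]
[ 36.8 -30.4   4.7] [-0.1 -0.  -8.4]
[ 40.9 -24.7   4.6] [-0.1 -0.  -8.4]
[ 44.  -18.5   4.6] [-0.1 -0.  -8.4]
[30.3 -7.8  3. ] [-0.1 -0.  -7.9]
[0. 0. 0.] [-0. -0.  0.]
[0. 0. 0.] [-0.  0.  0.]
[0. 0. 0.] [0. 0. 0.]
[0. 0. 0.] [0. 0. 0.]
```

```bash
python3 -m creep '[14,-46,5,0,0,-8.4,40,20,-43,5,0,0,-8.4,40,26,-40,5,0,0,-8.4,40,32,-35,5,0,0,-8.4,40,37,-30,5,0,0,-8.4,40,41,-25,4.6,0,0,-8.4,40,44,-18,4.6,0,0,-8.4,40,30,-8,3,-0.5,0,-8,40]'; python3 -c "
from h import *
st();plan(np.r_[p2w(-180,8),150],goalrot(),3)
c=calibration('wrist');cv2.imwrite('pics/w1.png',read_camera('wrist'));print(c)
np.save('cw1.npy',c['T'])"
```

```text
t: 1.7
tcp_pos: [0.4085, 0.2032, 0.1479]
tool_rot: [0.814, 0.581, 0.004, -0.002]
ft_force: [-0.2, -0.5, -0.3]
finger_gap: 0.456
t1.70 pad xy [-192.1   21.8] tip z 136.9 toolx yaw 71.0 tilt [ 0.004  0.009 -1.   ] F pad xyz [0.1, -0.6, -0.3] gap 0.4557409833455146
[-14.2  11.6  -2.2] [ 0.1 -0.6  2. ]
[0. 0. 0.] [-0. -0.  0.]
[0. 0. 0.] [ 0.  0. -0.]
{'intrinsics': array([[293.12404795,   0.        , 319.36365995],
       [  0.        , 293.12404795, 205.73101628],
       [  0.        ,   0.        ,   1.        ]]), 'T': array([[ 0.32560822,  0.90069238,  0.28763261,  0.32830328],
       [ 0.94546502, -0.31295249, -0.09031405,  0.22856571],
       [ 0.00867016,  0.30135357, -0.95347305,  0.29860267],
       [ 0.        ,  0.        ,  0.        ,  1.        ]])}
```

View pics/w1.png

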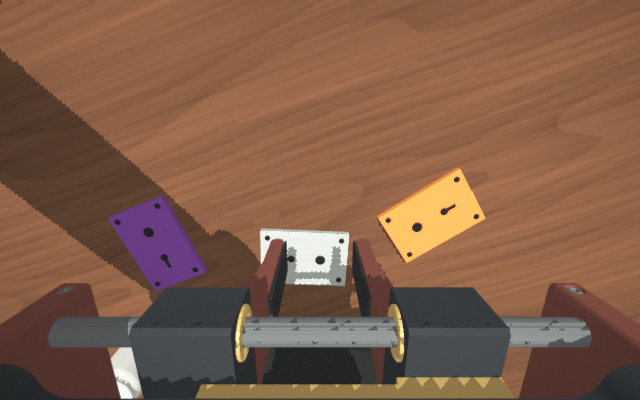

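Run:
```python
from h import *
T=np.load('cw1.npy');c=calibration('wrist');c['T']=T
P=ray('wrist',[(261,229),(349,233),(348,286),(263,272)],.008,c)*1000
print(P.round(1),w2p(P).round(1)); d=P[1]-P[0];print(np.degrees(np.arctan2(d[1],d[0]))-90)
# orange / purple
print(w2p(ray('wrist',[(108,218),(162,195),(377,216),(459,169),(485,216),(407,262),(205,272)],.008,c)*1000).round(1))
t=ray('top',[(363,247)],0)*1000; l=ray('top',[(228,203)],0)*1000;cy=ray('top',[(313.5,187)],.014)*1000
print("tin,lock,cyl",[w2p(v[0]).round(0) for v in(t,l,cy)])
```

```text
[[420.1 133.9   8. ]
 [455.4 221.1   8. ]
 [517.4 200.6   8. ]
 [468.7 116.2   8. ]] [[-156.4  -38.7]
 [-154.7   55.3]
 [ -89.5   58.4]
 [-104.7  -37.8]]
-22.01686911001633
[[-163.8 -198.2]
 [-190.7 -138.8]
 [-174.9   83.6]
 [-227.5  161.3]
 [-178.6  197.9]
 [-122.   122. ]
 [-102.8 -102.3]]
tin,lock,cyl [array([  -5., -188.]), array([  7., 178.]), array([107., -24.])]
```

Wrist view: plate's near edge runs from (261,229) to (349,233), which is pad x about -155 and y -39 to 55. That is clear of the orange and purple plates. I'll descend behind it.

```bash
python3 -m creep '[-14,8,0,0,-0.6,2,40,0,0,40,0,0,0,40,0,0,40,0,0,0,40,0,0,35,0,0,0,40,0,0,0,0,0,0,40]'; python3 -c "
from h import *
st();plan(np.r_[p2w(-184,8),15],goalrot(),2)"
```

```text
t: 2.25
tcp_pos: [0.4117, 0.1867, 0.0285]
tool_rot: [0.823, 0.567, -0.001, 0.001]
ft_force: [-0.2, -0.4, 0.2]
finger_gap: 0.455
t2.25 pad xy [-183.2    7.6] tip z 17.5 toolx yaw 69.1 tilt [-0.    -0.003 -1.   ] F pad xyz [-0.0, -0.5, 0.2] gap 0.45465235190339004
[ 0.5 -0.9 13.5] [0.1 0.1 0.1]
[0. 0. 0.] [-0. -0.  0.]
```

```bash
python3 -m creep '[0,0,13,0,0,0,40,0,0,2,0,0,0,40,0,0,0,0,0,0,40]'; python3 -c "
from h import *
st()"
```

```text
t: 2.55
tcp_pos: [0.4136, 0.1848, 0.0161]
tool_rot: [0.825, 0.565, 0.001, 0.002]
ft_force: [-0.1, -0.6, 0.5]
finger_gap: 0.46
t2.55 pad xy [-180.7    6.5] tip z 5.1 toolx yaw 68.8 tilt [ 0.003 -0.002 -1.   ] F pad xyz [0.2, -0.6, 0.5] gap 0.4598108597902257
```

```bash
for i in 1 2; do :; done; python3 -m creep '[0,0,2.5,0,0,0,40,0,0,0,0,0,0,40]'; python3 -c "
from h import *
st()"
```

```text
t: 2.75
tcp_pos: [0.4153, 0.1852, 0.0162]
tool_rot: [0.825, 0.565, 0.003, 0.002]
ft_force: [0.4, 0.1, -0.9]
finger_gap: 0.456
t2.75 pad xy [-179.3    7.4] tip z 5.2 toolx yaw 68.8 tilt [ 0.007 -0.001 -1.   ] F pad xyz [0.4, 0.2, -0.9] gap 0.4561123380105621
```

```bash
python3 -m creep '[0,0,3,0,0,0,40]'; python3 -c "
from h import *
st()";  python3 -m creep '[0,0,1.5,-0.3,0,0,40]'; python3 -c "
from h import *
st()"
```

```text
t: 2.85
tcp_pos: [0.4162, 0.1855, 0.0144]
tool_rot: [0.825, 0.565, 0.004, 0.003]
ft_force: [-0.0, -0.1, 0.0]
finger_gap: 0.453
t2.85 pad xy [-178.6    8. ] tip z 3.4 toolx yaw 68.8 tilt [ 0.01 -0.   -1.  ] F pad xyz [0.0, -0.1, 0.0] gap 0.45346447483787183
t: 2.95
tcp_pos: [0.4164, 0.1856, 0.0131]
tool_rot: [0.825, 0.565, 0.006, 0.005]
ft_force: [-0.3, 0.0, 0.1]
finger_gap: 0.457
t2.95 pad xy [-178.4    8.2] tip z 2.1 toolx yaw 68.8 tilt [ 0.015 -0.002 -1.   ] F pad xyz [-0.3, -0.1, 0.1] gap 0.45656308637195747
```

```bash
python3 -m creep '[0,8,0.6,1,0,0,40,0,12,0.3,0.3,0,0.2,40,0,15,0,0.2,0,0,40]'; python3 -c "
from h import *
st();plan(np.r_[p2w(-80,8),12.5],goalrot(),4,15)"
```

```text
t: 3.25
tcp_pos: [0.4498, 0.1732, 0.0123]
tool_rot: [0.825, 0.564, -0.002, -0.007]
ft_force: [-1.9, 0.5, 0.7]
finger_gap: 0.458
t3.25 pad xy [-142.7    8.6] tip z 1.3 toolx yaw 68.7 tilt [-0.011  0.009 -1.   ] F pad xyz [-1.9, -0.2, 0.7] gap 0.4577432025655224
[-0.1 15.  -0.3] [-0.8 -0.3 -0.3]
[-0.1 15.  -0. ] [0. 0. 0.]
[-0.1 15.  -0. ] [-0. -0.  0.]
[-0.1 15.  -0. ] [0. 0. 0.]
```

```bash
python3 -m creep '[0,15,0,-0.8,-0.2,-0.3,40,0,15,0,0,0,0,40,0,12,0,0,0,0,40]'; python3 -c "
from h import *
st();plan(np.r_[p2w(-80,8),12.5],goalrot(),4,15)
cv2.imwrite('pics/t2.png',cv2.resize(read_camera('top')[120:300,190:430],None,fx=3,fy=3,interpolation=cv2.INTER_CUBIC))
cv2.imwrite('pics/s2.png',cv2.resize(read_camera('scene')[100:280,190:430],None,fx=3,fy=3,interpolation=cv2.INTER_CUBIC))"
```

```text
t: 3.55
tcp_pos: [0.4931, 0.1561, 0.0117]
tool_rot: [0.824, 0.566, 0.0, 0.0]
ft_force: [-1.6, -0.2, 1.3]
finger_gap: 0.454
t3.55 pad xy [-96.2   8.2] tip z 0.7 toolx yaw 69.0 tilt [ 0.001  0.    -1.   ] F pad xyz [-1.4, -0.7, 1.3] gap 0.4543127193479224
[-0.1 15.  -0.7] [ 0. -0. -0.]
[-0.   1.2 -0.1] [ 0. -0.  0.]
[0. 0. 0.] [-0. -0.  0.]
[0. 0. 0.] [0. 0. 0.]
```

View pics/s2.png

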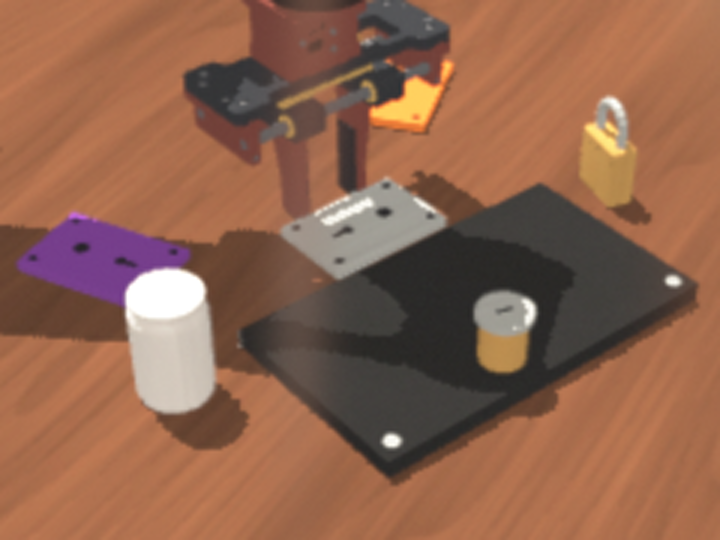

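View pics/t2.png

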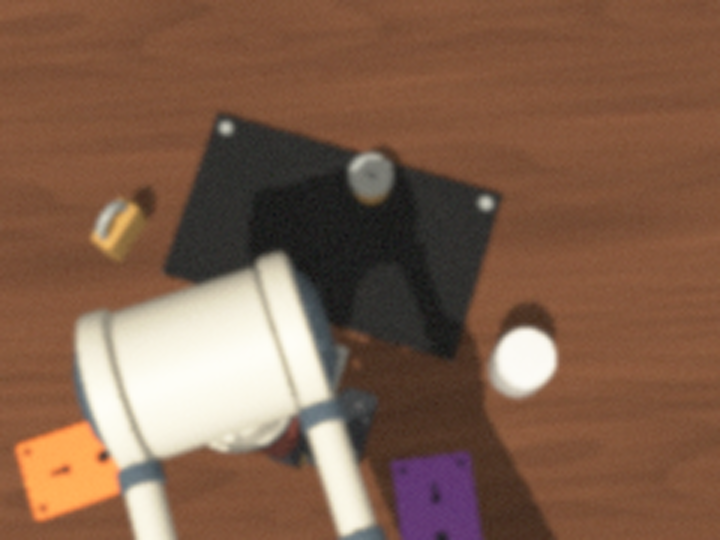

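Scene view (crop): the plate lies in front of the fingers with its far edge close to the pad's front edge, parallel to it, and the near side is in contact with both tips. I'll close the last gap gently.

```bash
python3 -m creep '[0,9,-0.3,0,0,0,40]'; python3 -c "
from h import *
st()"; python3 -m creep '[0,5,0,0,0,0,40]'; python3 -c "
from h import *
st()";python3 -m creep '[0,5,0,0,0,0,40]'; python3 -c "
from h import *
st()"
```

```text
t: 3.75
tcp_pos: [0.5014, 0.1527, 0.0116]
tool_rot: [0.824, 0.566, -0.0, 0.0]
ft_force: [0.2, 0.2, 0.0]
finger_gap: 0.454
t3.75 pad xy [-87.3   7.9] tip z 0.6 toolx yaw 68.9 tilt [-0. -0. -1.] F pad xyz [0.1, 0.3, 0.0] gap 0.4541043049771051
t: 3.85
tcp_pos: [0.5065, 0.1507, 0.0115]
tool_rot: [0.824, 0.566, -0.0, 0.0]
ft_force: [-0.4, 0.9, 0.5]
finger_gap: 0.455
t3.85 pad xy [-81.8   7.9] tip z 0.5 toolx yaw 68.9 tilt [-0. -0. -1.] F pad xyz [-0.7, 0.7, 0.5] gap 0.4550360864847257
t: 3.95
tcp_pos: [0.509, 0.15, 0.0114]
tool_rot: [0.824, 0.566, -0.002, -0.003]
ft_force: [-22.8, 7.3, 15.7]
finger_gap: 0.457
t3.95 pad xy [-79.2   8.2] tip z 0.4 toolx yaw 68.9 tilt [-0.006  0.002 -1.   ] F pad xyz [-23.9, -1.4, 15.7] gap 0.45696402979312745
```

Contact with the pad is firm: -24 N at TCP pad x about -79. That also sets the stiffness at about 10 N/mm. Now I rise while keeping roughly 12 N of press.

```bash
python3 -m creep '[0,1.3,-2,0,0,0,40]'; python3 -c "
from h import *
st()"; python3 -m creep '[0,1.3,-3,0,0,0,40]'; python3 -c "
from h import *
st()"
```

```text
t: 4.05
tcp_pos: [0.5087, 0.1503, 0.0127]
tool_rot: [0.824, 0.566, -0.003, -0.004]
ft_force: [-2.5, 2.0, -0.8]
finger_gap: 0.457
t4.05 pad xy [-79.5   8.3] tip z 1.7 toolx yaw 69.0 tilt [-0.011  0.003 -1.   ] F pad xyz [-3.1, 1.0, -0.8] gap 0.4570078952863997
t: 4.15
tcp_pos: [0.5088, 0.1503, 0.015]
tool_rot: [0.824, 0.566, -0.005, -0.006]
ft_force: [-3.3, 2.1, -1.3]
finger_gap: 0.454
t4.15 pad xy [-79.5   8.3] tip z 4.0 toolx yaw 69.0 tilt [-0.014  0.004 -1.   ] F pad xyz [-3.8, 0.7, -1.3] gap 0.4542312091525196
```

```bash
python3 -m creep '[0,-1,3,-0.6,0,0,40]'; python3 -m creep '[0,2.5,0,-0.2,0,0,40]';python3 -c "
from h import *
st()"; python3 -m creep '[0,2.5,-0.5,0,0,0,40]'; python3 -c "
from h import *
st()"
```

```text
t: 4.25
tcp_pos: [0.5083, 0.1506, 0.0125]
tool_rot: [0.824, 0.566, -0.001, -0.001]
ft_force: [0.2, 0.1, -0.2]
finger_gap: 0.456
t: 4.35
tcp_pos: [0.509, 0.1503, 0.0116]
tool_rot: [0.824, 0.566, -0.001, -0.001]
ft_force: [-12.9, 5.7, 3.9]
finger_gap: 0.459
t4.35 pad xy [-79.3   8.4] tip z 0.6 toolx yaw 69.0 tilt [-0.003 -0.001 -1.   ] F pad xyz [-14.1, 0.7, 3.9] gap 0.458605353788614
t: 4.45
tcp_pos: [0.509, 0.1503, 0.0116]
tool_rot: [0.824, 0.567, -0.003, -0.003]
ft_force: [-12.1, 4.2, 6.4]
finger_gap: 0.457
t4.45 pad xy [-79.3   8.4] tip z 0.6 toolx yaw 69.0 tilt [-0.008  0.001 -1.   ] F pad xyz [-12.8, -0.4, 6.4] gap 0.4572967970933169
```

```bash
python3 -m creep '[0,2.6,-3,0,0,0,40]'; python3 -c "
from h import *
st()"; python3 -m creep '[0,2.6,-4,-0.3,0,0,40]';python3 -c "
from h import *
st()"; python3 -m creep '[0,2.6,-4,-0.3,0,0,40]'; python3 -c "
from h import *
st()"
```

```text
t: 4.55
tcp_pos: [0.5089, 0.1502, 0.0132]
tool_rot: [0.824, 0.567, -0.005, -0.005]
ft_force: [-8.6, 3.3, -0.4]
finger_gap: 0.457
t4.55 pad xy [-79.4   8.4] tip z 2.2 toolx yaw 69.1 tilt [-0.014  0.002 -1.   ] F pad xyz [-9.2, 0.0, -0.4] gap 0.45702465638255213
t: 4.65
tcp_pos: [0.5089, 0.1502, 0.0158]
tool_rot: [0.824, 0.567, -0.006, -0.005]
ft_force: [-8.1, 4.3, -1.0]
finger_gap: 0.456
t4.65 pad xy [-79.4   8.3] tip z 4.8 toolx yaw 69.1 tilt [-0.015  0.001 -1.   ] F pad xyz [-9.1, 1.1, -1.0] gap 0.4558154333494549
t: 4.75
tcp_pos: [0.5089, 0.1501, 0.0184]
tool_rot: [0.824, 0.567, -0.006, -0.005]
ft_force: [-7.4, 5.0, -0.5]
finger_gap: 0.456
t4.75 pad xy [-79.3   8.3] tip z 7.4 toolx yaw 69.1 tilt [-0.016  0.    -1.   ] F pad xyz [-8.7, 2.0, -0.5] gap 0.4556433608555713
```

```bash
cat > snap.py <<'E'
import sys
from h import *
st()
n=sys.argv[1]
cv2.imwrite(f'pics/{n}.png',cv2.resize(read_camera('scene')[120:240,240:400],None,fx=5,fy=5,interpolation=cv2.INTER_CUBIC))
E
python3 snap.py s3
```

```text
t4.75 pad xy [-79.3   8.3] tip z 7.4 toolx yaw 69.1 tilt [-0.016  0.    -1.   ] F pad xyz [-8.7, 2.0, -0.5] gap 0.4556433608555713
```

View pics/s3.png

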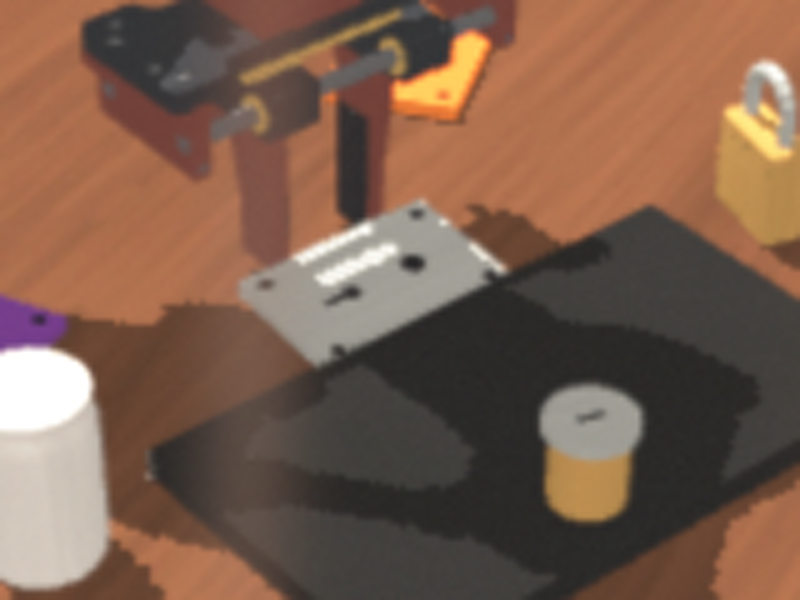

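Run:
```python
from h import *
px=[(288,177),(325,160.6),(341,174),(304,193)]
for z in(.008,.012,.016): print(z,w2p(ray('scene',px,z)*1000).round(1).tolist())
```

```text
0.008 [[-71.3, -33.9], [-68.6, 63.2], [-10.1, 57.4], [-8.6, -41.3]]
0.012 [[-66.8, -37.0], [-64.1, 59.4], [-6.0, 53.6], [-4.6, -44.4]]
0.016 [[-62.4, -40.2], [-59.7, 55.6], [-2.0, 49.9], [-0.6, -47.5]]
```

The near corners fit a height of about 16 mm (y -40 to 56 matches there), so the plate is clinging and rising with the tips. I'll carry on up.

```bash
python3 -m creep '[0,2.7,-5,-0.5,0,0,40,0,2.7,-5,-0.5,0,0,40]'; python3 -c "
from h import *
st()"; python3 -m creep '[0,3.2,-5,-0.5,0,0,40,0,3.5,-5,-0.5,0,0,40]'; python3 -c "
from h import *
st()"
```

```text
t: 5.0
tcp_pos: [0.5095, 0.1499, 0.0261]
tool_rot: [0.823, 0.568, -0.005, -0.001]
ft_force: [-8.1, 3.6, 1.0]
finger_gap: 0.457
t5.00 pad xy [-78.7   8.3] tip z 15.1 toolx yaw 69.2 tilt [-0.01  -0.004 -1.   ] F pad xyz [-8.8, 0.4, 1.0] gap 0.45671869844403046
t: 5.2
tcp_pos: [0.511, 0.1494, 0.0341]
tool_rot: [0.823, 0.568, -0.004, 0.002]
ft_force: [-10.2, 3.8, 1.1]
finger_gap: 0.453
t5.20 pad xy [-77.1   8.3] tip z 23.1 toolx yaw 69.3 tilt [-0.004 -0.008 -1.   ] F pad xyz [-10.9, -0.1, 1.1] gap 0.4534068301779804
```

```bash
python3 -m creep '[0,4.5,-5,-0.3,0,-0.2,40,0,5,-5,-0.3,0,0,40]'; python3 -c "
from h import *
st()"; python3 -m creep '[0,5.5,-5,-0.3,0.3,0,40,0,6,-5,-0.3,0,0,40]'; python3 snap.py s4
```

```text
t: 5.4
tcp_pos: [0.5139, 0.1483, 0.0426]
tool_rot: [0.821, 0.571, -0.006, 0.001]
ft_force: [-13.0, 3.7, 5.2]
finger_gap: 0.454
t5.40 pad xy [-74.    8.4] tip z 31.6 toolx yaw 69.6 tilt [-0.008 -0.009 -1.   ] F pad xyz [-13.5, -1.2, 5.2] gap 0.45407370274085473
t: 5.6
tcp_pos: [0.5195, 0.1461, 0.0521]
tool_rot: [0.821, 0.571, -0.005, -0.0]
ft_force: [-10.6, 1.4, 7.3]
finger_gap: 0.456
t5.60 pad xy [-68.    8.2] tip z 41.1 toolx yaw 69.7 tilt [-0.009 -0.006 -1.   ] F pad xyz [-10.4, -2.5, 7.3] gap 0.45570584747459736
```

View pics/s4.png

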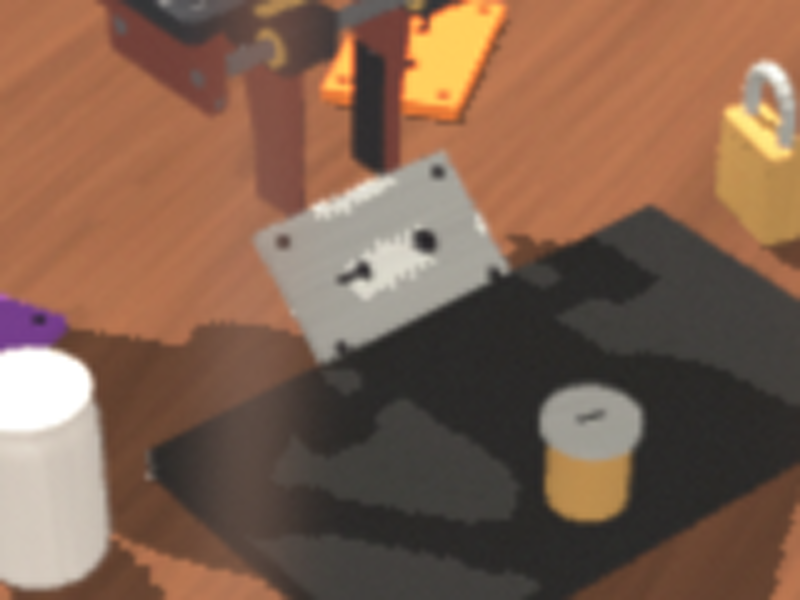

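The plate is tilted to about 40° with the tips at its near edge (crop 255-445, 150-240), evenly on both sides. From here I push more forward than up.

```bash
python3 -m creep '[0,7,-4,-0.4,0.3,0.6,40]'; python3 -c "
from h import *
st()"; python3 -m creep '[0,7.5,-3.5,-0.4,0,0.3,40]'; python3 -c "
from h import *
st()"; python3 -m creep '[0,8,-3,-0.4,0,0.2,40]'; python3 snap.py s5
```

```text
t: 5.75
tcp_pos: [0.5243, 0.1443, 0.0576]
tool_rot: [0.823, 0.567, -0.003, -0.0]
ft_force: [-15.3, 3.2, 12.7]
finger_gap: 0.458
t5.75 pad xy [-62.8   8.3] tip z 46.6 toolx yaw 69.1 tilt [-0.005 -0.003 -1.   ] F pad xyz [-15.5, -2.5, 12.7] gap 0.45808123870052864
t: 5.85
tcp_pos: [0.5297, 0.1423, 0.0628]
tool_rot: [0.825, 0.566, -0.002, 0.002]
ft_force: [-10.4, 1.1, 12.3]
finger_gap: 0.454
t5.85 pad xy [-57.1   8.4] tip z 51.8 toolx yaw 68.9 tilt [-0.001 -0.004 -1.   ] F pad xyz [-10.1, -2.7, 12.3] gap 0.4539641424385845
t: 5.95
tcp_pos: [0.5369, 0.1398, 0.0679]
tool_rot: [0.825, 0.565, 0.0, 0.004]
ft_force: [-5.2, -0.0, 7.9]
finger_gap: 0.459
t5.95 pad xy [-49.5   8.6] tip z 56.9 toolx yaw 68.7 tilt [ 0.006 -0.007 -1.   ] F pad xyz [-4.8, -1.9, 7.9] gap 0.45947521962356047
```

View pics/s5.png

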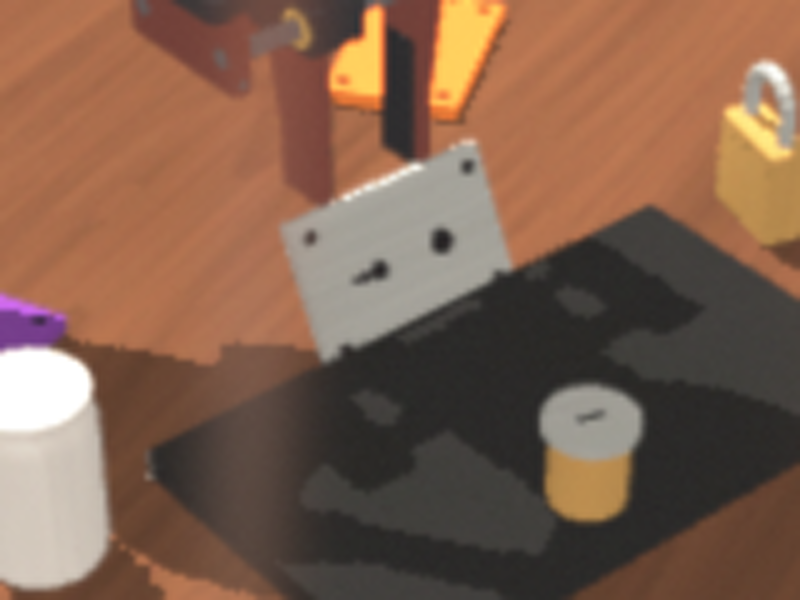

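The plate is at about 60-65°, still clinging, with the pressing force directed along the plate. I'll follow the arc with a lighter press.

```bash
python3 -m creep '[0,9,-2.5,0.2,0.3,-0.3,40]'; python3 -c "
from h import *
st()"; python3 -m creep '[0,8,-1.2,0.2,0.2,-0.2,40]';  python3 snap.py s6
```

```text
t: 6.1
tcp_pos: [0.5471, 0.136, 0.073]
tool_rot: [0.824, 0.567, 0.004, 0.004]
ft_force: [-0.6, 0.7, -0.3]
finger_gap: 0.455
t6.10 pad xy [-38.5   8.8] tip z 62.0 toolx yaw 69.1 tilt [ 0.01  -0.002 -1.   ] F pad xyz [-0.8, 0.5, -0.3] gap 0.45535669804751466
t: 6.2
tcp_pos: [0.5559, 0.1329, 0.0755]
tool_rot: [0.823, 0.569, 0.005, 0.002]
ft_force: [-0.5, 0.4, 0.5]
finger_gap: 0.454
t6.20 pad xy [-29.3   9. ] tip z 64.5 toolx yaw 69.3 tilt [ 0.012  0.003 -1.   ] F pad xyz [-0.6, 0.2, 0.5] gap 0.45389287613030016
```

View pics/s6.png

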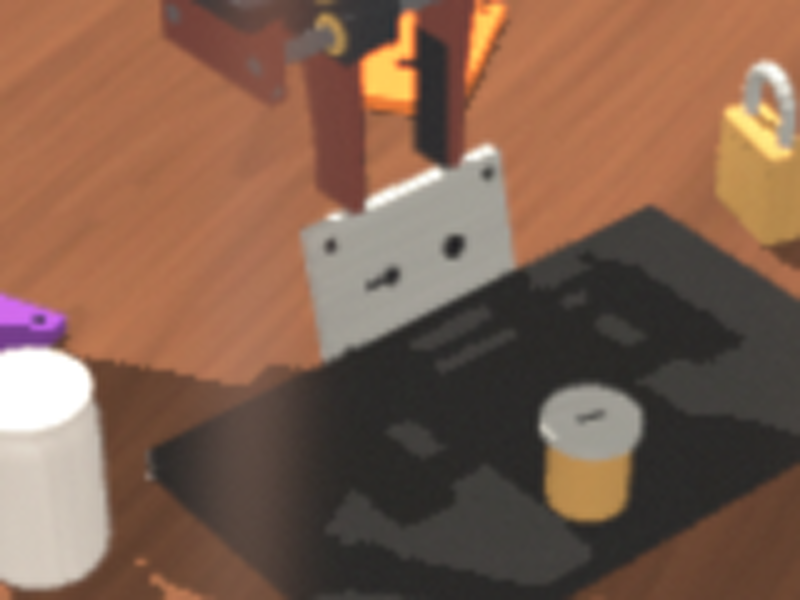

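Run:
```python
from h import *
px=[(240+301/5,120+233/5),(240+497/5,120+153/5),(240+360/5,120+212/5)]
for z in(.05,.055,.060,.064,.066): print(z,w2p(ray('scene',px,z)*1000).round(1).tolist())
```

```text
0.05 [[-37.0, -27.6], [-31.0, 69.8], [-33.6, -0.6]]
0.055 [[-31.4, -31.9], [-25.4, 64.7], [-28.0, -5.1]]
0.06 [[-25.7, -36.2], [-19.8, 59.5], [-22.3, -9.6]]
0.064 [[-21.1, -39.6], [-15.3, 55.4], [-17.8, -13.2]]
0.066 [[-18.9, -41.3], [-13.0, 53.4], [-15.5, -15.0]]
```

The plate is at about 78°. The tips sit on its top edge with very light contact and may slide over, so I press down a little while moving forward.

```bash
python3 -m creep '[0,1,2,0.3,0,0,40]'; python3 -c "
from h import *
st()"; python3 -m creep '[0,3,1.5,0.3,0,0,40]';  python3 snap.py s7
```

```text
t: 6.35
tcp_pos: [0.5583, 0.1317, 0.0735]
tool_rot: [0.823, 0.568, 0.004, 0.001]
ft_force: [-0.1, 1.1, -0.5]
finger_gap: 0.451
t6.35 pad xy [-26.6   8.7] tip z 62.5 toolx yaw 69.2 tilt [ 0.008  0.004 -1.   ] F pad xyz [-0.5, 1.0, -0.5] gap 0.45062760230761445
t: 6.45
tcp_pos: [0.5612, 0.1305, 0.0715]
tool_rot: [0.823, 0.568, 0.003, -0.002]
ft_force: [0.1, 0.9, -0.1]
finger_gap: 0.454
t6.45 pad xy [-23.5   8.7] tip z 60.5 toolx yaw 69.2 tilt [ 0.003  0.006 -1.   ] F pad xyz [-0.2, 0.9, -0.1] gap 0.4538747334250499
```

View pics/s7.png

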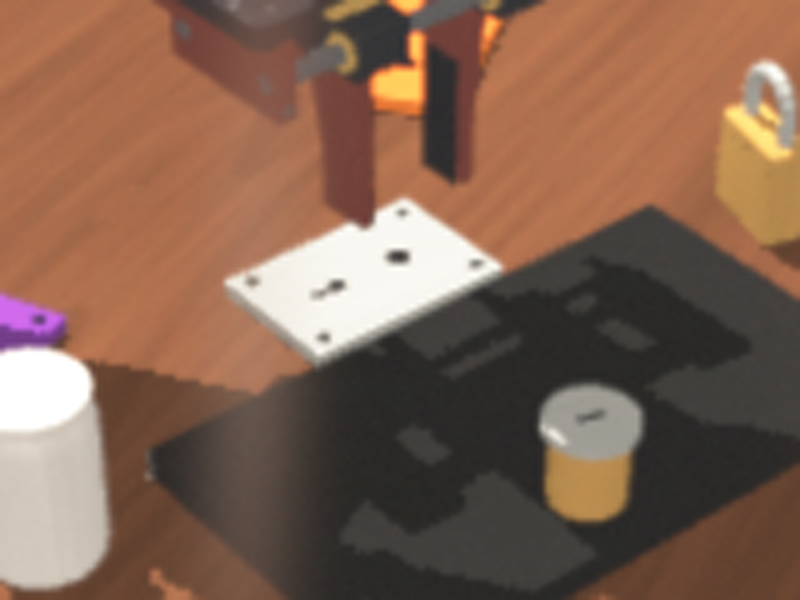

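The tips slid over the top and the plate fell back flat, face down, a few mm off the edge (crop corners (225,283), (405,200), (500,265), (320,360)). It hasn't been spoiled, so I go back behind it and redo this. This time I keep a firm press and lean the fingers so that their tips drive it positively near upright.

```bash
python3 -m creep '[0,-40,0,0,0,0,40,0,-40,0,0,0,0,40,0,-6,0,0,0,0,40,0,0,25,0,0,0,40,0,0,18,0,0,0,40,0,0,0,0,0,0,40]'; python3 snap.py s8
python3 - <<'E'
from h import *
px=[(240+225/5,120+283/5),(240+405/5,120+200/5),(240+500/5,120+263/5),(240+320/5,120+358/5)]
print(w2p(ray('scene',px,.008)*1000).round(1).tolist())
plan(np.r_[p2w(-108,8.5),14],goalrot(),2)
E
```

```text
t: 7.1
tcp_pos: [0.4789, 0.161, 0.0231]
tool_rot: [0.823, 0.568, 0.001, -0.002]
ft_force: [-0.1, -0.3, 0.2]
finger_gap: 0.453
t7.10 pad xy [-111.2    7.7] tip z 12.1 toolx yaw 69.2 tilt [-0.001  0.004 -1.   ] F pad xyz [0.0, -0.3, 0.2] gap 0.4528611991436762
[[-76.3, -37.9], [-75.8, 57.9], [-15.1, 59.0], [-12.2, -38.6]]
[ 0.5  2.7 10.4] [-0.1 -0.2  0.2]
[0. 0. 0.] [-0.  0.  0.]
```

View pics/s8.png

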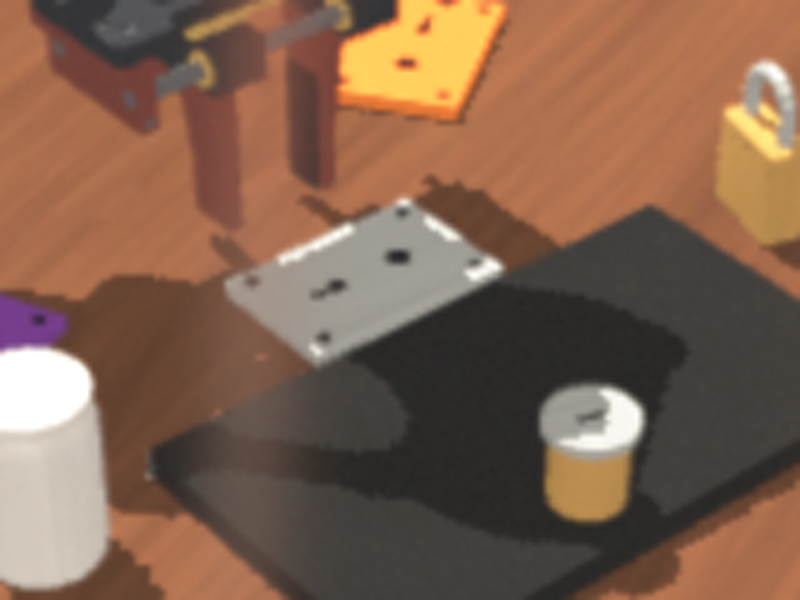

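Scene view: the plate is flat, parallel to the edge, with the fingers behind it at (220,220) and (310,180). I descend and close up again.

```bash
python3 -m creep '[0.5,0,10,0,0,0.2,40,0,0,2,0,0,0,40]'; python3 -c "
from h import *
st()"; python3 -m creep '[0,8,0.5,0,0,0,40,0,5,0,0,0,0,40]';python3 -c "
from h import *
st()"
```

```text
t: 7.35
tcp_pos: [0.4814, 0.1616, 0.0134]
tool_rot: [0.825, 0.566, 0.003, -0.001]
ft_force: [-0.0, -0.4, -0.2]
finger_gap: 0.456
t7.35 pad xy [-109.1    9.1] tip z 2.4 toolx yaw 68.9 tilt [ 0.003  0.005 -1.   ] F pad xyz [0.1, -0.4, -0.2] gap 0.45621547048290145
t: 7.55
tcp_pos: [0.4947, 0.1568, 0.0136]
tool_rot: [0.824, 0.566, 0.003, -0.001]
ft_force: [-0.5, 0.1, 0.9]
finger_gap: 0.453
t7.55 pad xy [-94.9   9.4] tip z 2.6 toolx yaw 68.9 tilt [ 0.004  0.005 -1.   ] F pad xyz [-0.5, -0.1, 0.9] gap 0.4525763382676988
```

```bash
python3 -m creep '[0,5,1.5,0.2,0.3,0,40,0,4,0.8,0,0,0,40]'; python3 -c "
from h import *
st()"; python3 -m creep '[0,4,0.3,0,0,0,40]';python3 -c "
from h import *
st()"
```

```text
t: 7.75
tcp_pos: [0.5048, 0.1533, 0.0122]
tool_rot: [0.824, 0.566, 0.005, -0.004]
ft_force: [-1.2, -0.3, 1.6]
finger_gap: 0.454
t7.75 pad xy [-84.3   9.7] tip z 1.2 toolx yaw 68.9 tilt [ 0.004  0.012 -1.   ] F pad xyz [-1.0, -0.7, 1.6] gap 0.454292845415175
t: 7.85
tcp_pos: [0.509, 0.1517, 0.012]
tool_rot: [0.825, 0.566, 0.005, -0.004]
ft_force: [-0.8, 0.6, 1.2]
finger_gap: 0.452
t7.85 pad xy [-79.8   9.7] tip z 1.0 toolx yaw 68.9 tilt [ 0.004  0.013 -1.   ] F pad xyz [-1.0, 0.2, 1.2] gap 0.45198037920151923
```

```bash
python3 -m creep '[0,2.5,0.3,0,-0.7,0,40]'; python3 -c "
from h import *
st()"; python3 -m creep '[0,2.8,0,-0.2,0,0,40]';python3 -c "
from h import *
st()"
```

```text
t: 7.95
tcp_pos: [0.5095, 0.1517, 0.0116]
tool_rot: [0.825, 0.566, -0.002, -0.003]
ft_force: [-14.8, 7.7, 8.0]
finger_gap: 0.458
t7.95 pad xy [-79.3   9.9] tip z 0.6 toolx yaw 68.9 tilt [-0.006  0.004 -1.   ] F pad xyz [-16.6, 1.9, 8.0] gap 0.4575706452063958
t: 8.05
tcp_pos: [0.5097, 0.1519, 0.0116]
tool_rot: [0.825, 0.566, -0.003, -0.005]
ft_force: [-14.3, 3.7, 9.0]
finger_gap: 0.454
t8.05 pad xy [-79.2  10.1] tip z 0.6 toolx yaw 68.9 tilt [-0.01   0.004 -1.   ] F pad xyz [-14.7, -1.7, 9.0] gap 0.4540114829472582
```

```bash
python3 -m creep '[0,2.7,-3,-0.2,0,0,40,0,2.7,-4,-0.3,0,0,40,0,2.7,-4,-0.4,0,0,40]'; python3 -c "
from h import *
st()"; python3 -m creep '[0,2.8,-5,-0.5,0,0,40,0,2.8,-5,-0.5,0,0,40]';python3 -c "
from h import *
st()"; python3 -m creep '[0,3.3,-5,-0.5,0,0,40,0,3.6,-5,-0.5,0,0,40]';python3 -c "
from h import *
st()"
```

```text
t: 8.35
tcp_pos: [0.5096, 0.1519, 0.0185]
tool_rot: [0.824, 0.566, -0.006, -0.006]
ft_force: [-7.4, 4.0, 0.0]
finger_gap: 0.454
t8.35 pad xy [-79.3  10.1] tip z 7.5 toolx yaw 69.0 tilt [-0.017  0.003 -1.   ] F pad xyz [-8.4, 1.0, 0.0] gap 0.4537008828412051
t: 8.55
tcp_pos: [0.5101, 0.1517, 0.0257]
tool_rot: [0.824, 0.566, -0.006, -0.004]
ft_force: [-7.2, 3.6, 0.0]
finger_gap: 0.456
t8.55 pad xy [-78.7  10.2] tip z 14.7 toolx yaw 69.0 tilt [-0.014 -0.001 -1.   ] F pad xyz [-8.0, 0.8, 0.0] gap 0.4561380660135556
t: 8.75
tcp_pos: [0.5116, 0.1512, 0.0334]
tool_rot: [0.824, 0.567, -0.006, -0.001]
ft_force: [-8.6, 2.8, 1.6]
finger_gap: 0.454
t8.75 pad xy [-77.2  10.2] tip z 22.4 toolx yaw 69.1 tilt [-0.011 -0.004 -1.   ] F pad xyz [-9.0, -0.4, 1.6] gap 0.4539347461587737
```

Same state as before, at about 20°. A small model script now computes each row: the plate arc, the tip's front edge, and the tool leaning back.

```bash
cat > nx.py <<'E'
import sys
from h import *
from scipy.optimize import brentq
XP=-5.4;S=1.0
def edge(a): return np.array([10*np.cos(a)+11*np.sin(a),-11*np.cos(a)+10*np.sin(a)])
def C(th):
    if th<=np.pi/2: return np.array([XP-8*np.sin(th)-64*np.cos(th),64*np.sin(th)])
    f=th-np.pi/2;return np.array([XP-8*np.cos(f)+50*np.sin(f),14+8*np.sin(f)+50*np.cos(f)])
def E(th,a,p):
    q=np.pi/2-th; d=max(q,a); n=np.array([np.sin(d),-np.cos(d)]) 
    g=min(q,np.pi/2) if a<q else a
    return C(th)+S*np.array([np.cos(g),np.sin(g)])+p*n
s=state();r=R.from_quat(s["tool_rot"]);m=r.as_matrix();p=s["tcp_pos"]*1000;xy=w2p(p)
z=m[:,2];a=np.arctan2(z[:2]@ex,-z[2])
now=np.array([xy[0],p[2]])+edge(a)
f=lambda th:(E(th,a,0)-now)@np.array([np.sin(th),np.cos(th)])
try: th=brentq(f,0.02,2.0)
except Exception as e: th=np.nan
st();F=s["ft_force"]
print("edge",now.round(1),"lean %.1f"%np.degrees(a),"theta est %.1f"%np.degrees(th),"model-now",(E(th,a,0)-now).round(1))
dt,al,pr=map(float,sys.argv[1:4])
th2=th+np.radians(dt) ; a2=np.radians(al)
tgt=E(th2,a2,pr)-edge(a2)
w=np.r_[p2w(tgt[0],float(sys.argv[4]) if len(sys.argv)>4 else xy[1]),tgt[1]]
zz=np.r_[np.sin(a2)*ex,-np.cos(a2)];xx=np.r_[ey,0];g=R.from_matrix(np.c_[xx,np.cross(zz,xx),zz])
print("row",r.inv().apply(w-p).round(1),(r.inv()*g).as_rotvec(degrees=True).round(1))
E
python3 nx.py 5 4 2.5
```

```text
t8.75 pad xy [-77.2  10.2] tip z 22.4 toolx yaw 69.1 tilt [-0.011 -0.004 -1.   ] F pad xyz [-9.0, -0.4, 1.6] gap 0.4539347461587737
edge [-67.3  22.3] lean -0.5 theta est 19.7 model-now [-0.7  0.2]
row [-0.   2.3 -3.5] [-4.5  0.5  0.1]
```

```bash
python3 -m creep '[0,3,-3.5,-4,0.4,0.1,40]' >/dev/null; python3 nx.py 5 8 3.2
```

```text
t8.85 pad xy [-76.6  10.1] tip z 24.7 toolx yaw 69.0 tilt [ 0.049 -0.022 -0.999] F pad xyz [-12.3, -0.1, 2.6] gap 0.45786727899196855
edge [-66.   25.2] lean 3.1 theta est 22.8 model-now [-1.1  0.4]
row [-0.   2.9 -2.9] [-4.9  0.2 -0. ]
```

```bash
python3 -m creep '[0,3.2,-3,-4.9,0.2,0,40]' >/dev/null; python3 nx.py 5 13 3.2
```

```text
t8.95 pad xy [-76.3   9.9] tip z 26.7 toolx yaw 68.9 tilt [ 0.124 -0.048 -0.991] F pad xyz [-13.8, 0.7, 4.1] gap 0.45634275191488466
edge [-64.9  28.1] lean 7.6 theta est 25.7 model-now [-1.2  0.6]
row [ 0.   3.2 -2.3] [-5.4  0.  -0. ]
```

```bash
python3 -m creep '[0,3.2,-2.5,-5,0,0,40]' >/dev/null; python3 nx.py 6 17 3.2
```

```text
t9.05 pad xy [-75.8  10. ] tip z 28.8 toolx yaw 68.9 tilt [ 0.2   -0.078 -0.977] F pad xyz [-10.9, -0.8, 3.5] gap 0.45053935815203117
edge [-63.7  31.2] lean 12.4 theta est 29.0 model-now [-1.1  0.6]
row [ 0.   4.4 -2.5] [-4.6  0.1 -0.1]
```

```bash
python3 -m creep '[0,4.4,-2.5,-4.5,0,0,40]' >/dev/null; python3 nx.py 6 22 3.5
```

```text
t9.15 pad xy [-74.5  10.1] tip z 31.5 toolx yaw 68.9 tilt [ 0.269 -0.105 -0.957] F pad xyz [-7.5, -1.7, 2.8] gap 0.45623370992331314
edge [-61.7  34.8] lean 16.8 theta est 32.9 model-now [-1.2  0.8]
row [ 0.   4.8 -1.4] [-5.2  0.1 -0. ]
```

```bash
python3 -m creep '[0,5.4,-1,-5,0,0,40]' >/dev/null; python3 nx.py 6 26 4.2
```

```text
t9.25 pad xy [-72.1  10.2] tip z 33.9 toolx yaw 68.9 tilt [ 0.343 -0.134 -0.93 ] F pad xyz [-20.8, -4.0, 12.9] gap 0.45724190973472956
edge [-58.8  38.4] lean 21.6 theta est 37.4 model-now [-1.7  1.3]
row [ 0.   5.2 -0.5] [-4.4  0.1 -0.1]
```

```bash
python3 -m creep '[0,4.4,-1,-4.4,0,0,40]' >/dev/null; python3 nx.py 6 30 3.6
```

```text
t9.35 pad xy [-70.3  10.4] tip z 36.7 toolx yaw 68.9 tilt [ 0.408 -0.159 -0.899] F pad xyz [-11.0, -3.1, 6.6] gap 0.4546738590503971
edge [-56.5  42.2] lean 25.9 theta est 41.8 model-now [-1.3  1.2]
row [0.  5.4 0.2] [-4.1  0.1 -0.1]
```

```bash
python3 -m creep '[0,5.4,0.2,-4.1,0,0,40]' >/dev/null; python3 nx.py 6 32 4
```

```text
t9.45 pad xy [-66.5  10.6] tip z 40.0 toolx yaw 68.9 tilt [ 0.467 -0.182 -0.865] F pad xyz [-12.8, -5.7, 11.1] gap 0.45514352613361364
edge [-52.4  46.5] lean 30.1 theta est 47.6 model-now [-1.3  1.5]
row [0.  5.8 1.1] [-1.9  0.1 -0.1]
```

```bash
python3 -m creep '[-0.3,5.5,0.8,-2,0,0,40]' >/dev/null; python3 nx.py 6 32 4; python3 snap.py s9
```

```text
t9.55 pad xy [-62.5  10.7] tip z 43.4 toolx yaw 68.9 tilt [ 0.497 -0.192 -0.846] F pad xyz [-10.5, -3.3, 11.2] gap 0.4542934849840921
edge [-48.2  50.4] lean 32.2 theta est 53.3 model-now [-1.1  1.5]
row [0.  6.2 1.8] [ 0.2  0.1 -0.1]
t9.55 pad xy [-62.5  10.7] tip z 43.4 toolx yaw 68.9 tilt [ 0.497 -0.192 -0.846] F pad xyz [-10.5, -3.3, 11.2] gap 0.4542934849840921
```

View pics/s9.png

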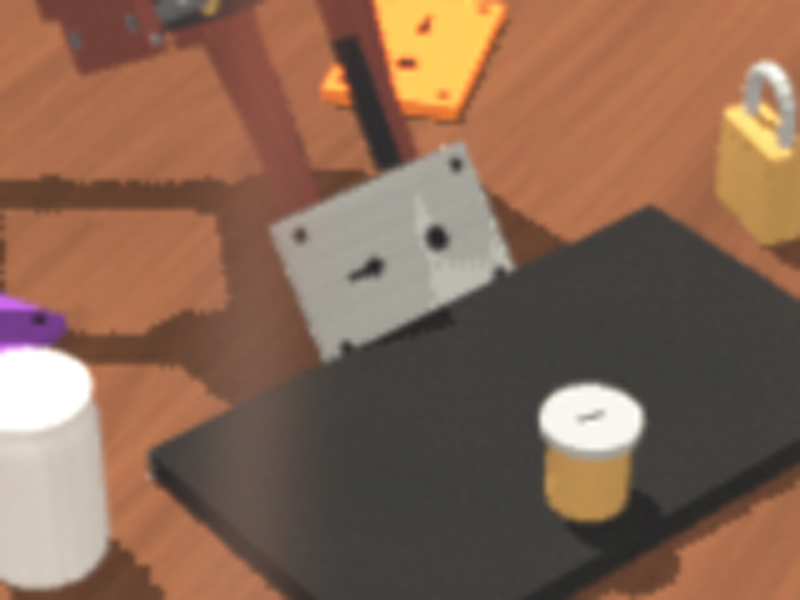

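The plate is at about 53° with the fingers leaning 32°, evenly lifted. I continue along the arc.

```bash
python3 -m creep '[-0.3,5.8,1.4,-2,0,0,40]' >/dev/null; python3 nx.py 6 37 3.5
```

```text
t9.70 pad xy [-55.8  11. ] tip z 48.1 toolx yaw 68.9 tilt [ 0.529 -0.203 -0.824] F pad xyz [-2.5, -2.2, 4.3] gap 0.45478236155037005
edge [-41.4  55.7] lean 34.5 theta est 61.6 model-now [-0.7  1.2]
row [0.  6.1 3.4] [-2.5  0.  -0.1]
```

```bash
python3 -m creep '[-0.3,5.5,4,-2.5,0,0,40]' >/dev/null; python3 nx.py 6 40 3.5
```

```text
t9.80 pad xy [-47.8  11.3] tip z 51.0 toolx yaw 68.9 tilt [ 0.566 -0.216 -0.796] F pad xyz [-3.9, -3.1, 7.8] gap 0.45433170226766734
edge [-33.2  59.3] lean 37.3 theta est 70.3 model-now [-0.6  1.5]
row [0.  6.2 4.6] [-2.7 -0.  -0.1]
```

```bash
python3 -m creep '[-0.3,6,4.2,-2,0,0,40]' >/dev/null; python3 nx.py 6 40 3; python3 snap.py s10
```

```text
t9.90 pad xy [-39.5  11.5] tip z 53.5 toolx yaw 68.9 tilt [ 0.595 -0.226 -0.771] F pad xyz [0.0, 0.2, 0.1] gap 0.4561771194045438
edge [-24.8  62.4] lean 39.5 theta est 78.7 model-now [-0.2  1. ]
row [0.  6.1 5.6] [-0.5 -0.1 -0.2]
t9.90 pad xy [-39.5  11.5] tip z 53.5 toolx yaw 68.9 tilt [ 0.595 -0.226 -0.771] F pad xyz [0.0, 0.2, 0.1] gap 0.4561771194045438
```

View pics/s10.png

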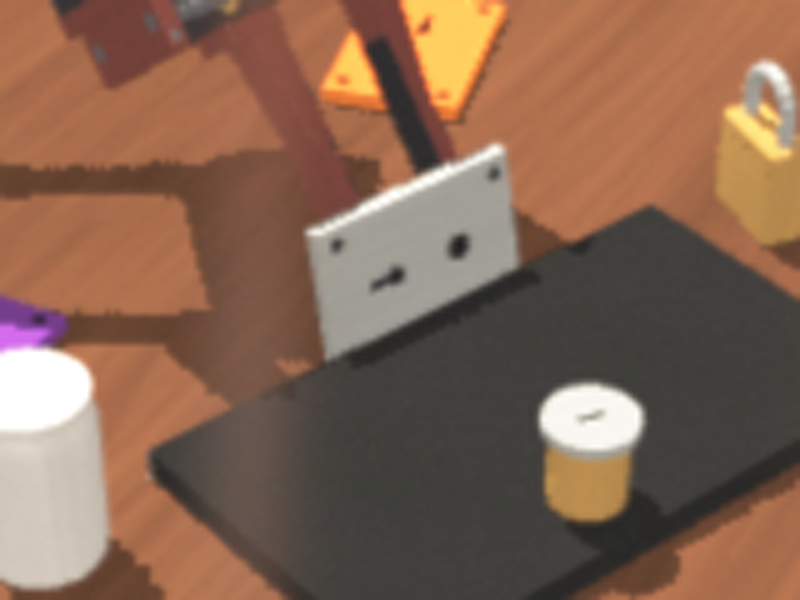

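The plate is near 80° and the tips are behind its top edge. I push forward at once, slightly downward.

```bash
python3 -m creep '[-0.3,7,8.5,0,0,0,40]' >/dev/null; python3 nx.py 6 40 1
```

```text
t10.05 pad xy [-28.9  11.6] tip z 50.7 toolx yaw 69.0 tilt [ 0.596 -0.225 -0.771] F pad xyz [0.0, -0.1, -0.1] gap 0.45744952449809595
edge [-14.1  59.6] lean 39.6 theta est 88.5 model-now [-0.1  5. ]
row [0.  7.7 0.3] [-0.4 -0.2 -0.1]
```

```bash
python3 snap.py s11
```

```text
t10.05 pad xy [-28.9  11.6] tip z 50.7 toolx yaw 69.0 tilt [ 0.596 -0.225 -0.771] F pad xyz [0.0, -0.1, -0.1] gap 0.45744952449809595
```

View pics/s11.png

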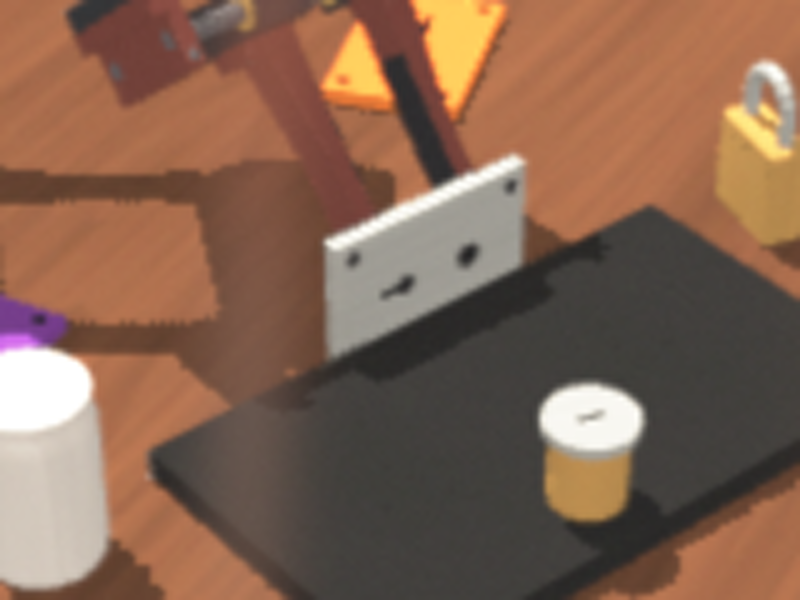

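The plate now stands on edge against the pad, with the tips behind its face near the top. I lower them a few mm and push on over.

```bash
python3 -m creep '[-0.3,-5.5,5,0,0,0,40,0,5,4,0,0,0,40]' >/dev/null; python3 -c "
from h import *
st()"; python3 -m creep '[0,5,4,0,0,0,40,0,5,4,0,0,0,40]' >/dev/null; python3 snap.py s12
```

```text
t10.30 pad xy [-21.6  10.4] tip z 41.9 toolx yaw 68.9 tilt [ 0.594 -0.227 -0.772] F pad xyz [0.3, 0.0, -0.9] gap 0.4567965593667263
t10.50 pad xy [-7.8 10.1] tip z 41.2 toolx yaw 68.9 tilt [ 0.593 -0.227 -0.773] F pad xyz [0.8, -0.1, -0.3] gap 0.4594290899590511
```

View pics/s12.png

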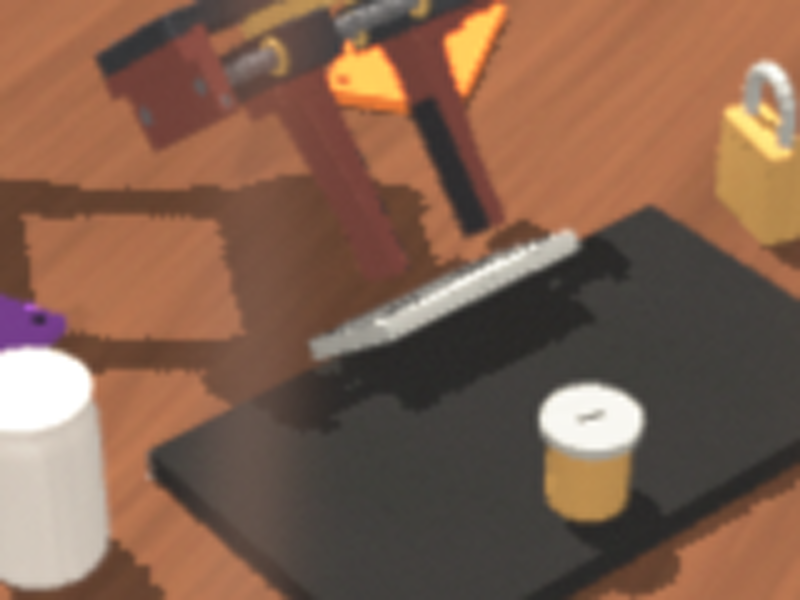

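It is toppling over onto the pad. I let it fall and back off.

```bash
python3 -m creep '[0,-10,-12,0,0,0,40,0,-10,-12,0,0,0,40,0,0,0,0,0,0,40]' >/dev/null; python3 snap.py s13
```

```text
t10.85 pad xy [-36.9   9.5] tip z 47.6 toolx yaw 68.7 tilt [ 0.592 -0.229 -0.773] F pad xyz [0.1, -0.7, -0.1] gap 0.4538297545873755
```

View pics/s13.png

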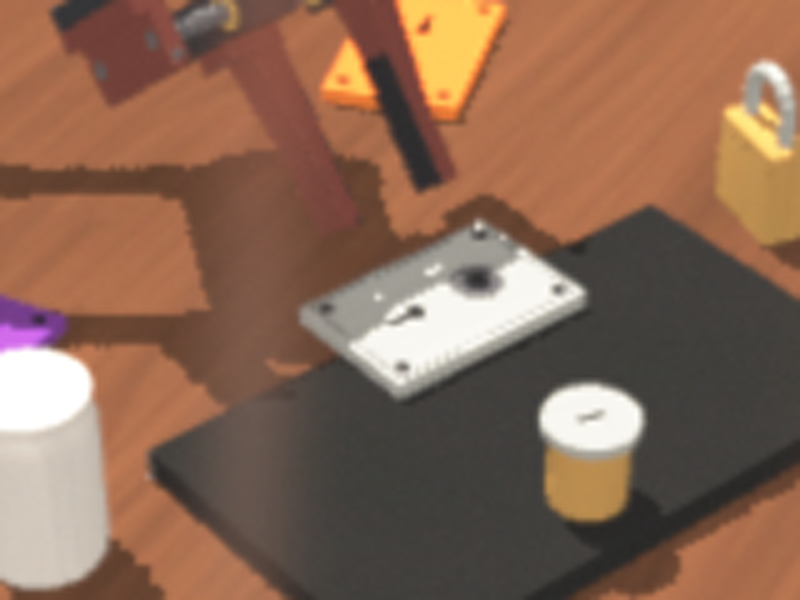

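The plate lies face up (a dark escutcheon around the spindle hole is now visible), but it still overhangs the front edge. I measure how much.

Run:
```python
from h import *
f=lambda a:[(240+x/5,120+y/5) for x,y in a]
print(w2p(ray('scene',f([(300,313),(480,220),(588,290),(402,390)]),.022)*1000).round(1).tolist())
print("padfront",w2p(ray('scene',f([(650,207),(150,455)]),.014)*1000).round(1).tolist())
print("cyl base",w2p(ray('scene',f([(588,505)]),.014)*1000).round(1).tolist())
plan(np.r_[p2w(-62,9),100],goalrot(),6)
```

```text
[[-25.7, -37.7], [-29.0, 59.7], [35.4, 61.0], [37.4, -37.5]]
padfront [[1.0, 129.7], [-0.1, -128.6]]
cyl base [[124.4, -21.4]]
[ -0.5   6.4 -47.6] [ 8.4 -0.  -0.1]
[-0.  -0.  -0.6] [ 8.4 -0.  -0.1]
[0. 0. 0.] [ 8.4 -0.  -0.1]
[0. 0. 0.] [ 8.4 -0.  -0.1]
[0. 0. 0.] [ 5.8 -0.  -0. ]
[0. 0. 0.] [-0. -0.  0.]
```

```bash
python3 -c "
from h import *
plan(np.r_[p2w(-64,9),60],goalrot(),5,6)"
```

```text
[-0.1 -4.4 -4. ] [ 8.4 -0.  -0.1]
[-0.1 -5.  -3.3] [ 8.4 -0.  -0.1]
[-0.1 -5.4 -2.6] [ 8.4 -0.  -0.1]
[-0.1 -5.7 -1.7] [ 8.4 -0.  -0.1]
[-0.1 -3.6 -0.5] [ 5.8 -0.  -0. ]
```

```bash
python3 -m creep '[0,-4.4,-4,8.4,0,0,40,0,-5,-3.3,8.4,0,0,40,0,-5.4,-2.6,8.4,0,0,40,0,-5.7,-1.7,8.4,0,0,40,0,-3.6,-0.5,5.8,0,0,40,0,0,0,0,0,0,40]' >/dev/null; python3 -c "
from h import *
st();plan(np.r_[p2w(-64,9),28.5],goalrot(),2)"
```

```text
t11.50 pad xy [-62.3   9.5] tip z 47.3 toolx yaw 69.1 tilt [-0.015  0.011 -1.   ] F pad xyz [0.0, -0.3, -0.3] gap 0.45962301070325123
[-0.7 -1.2 29.8] [-1.  -0.3  0.1]
[0. 0. 0.] [0. 0. 0.]
```

```bash
python3 -m creep '[-0.5,-2,27,-1,-0.3,0,40,0,0,2,0,0,0,40,0,0,0,0,0,0,40]' >/dev/null; python3 -c "
from h import *
st();plan(np.r_[p2w(-40,9),28.5],goalrot(),3,8)"; python3 snap.py s14
```

```text
t11.80 pad xy [-62.2   8.7] tip z 17.6 toolx yaw 68.9 tilt [ 0.007 -0.003 -1.   ] F pad xyz [-0.5, 0.0, 1.7] gap 0.4556766696328046
[0.1 8.  0.1] [ 0.4  0.  -0.1]
[0.1 8.  0. ] [-0. -0.  0.]
[0.1 6.2 0. ] [-0.  0.  0.]
t11.80 pad xy [-62.2   8.7] tip z 17.6 toolx yaw 68.9 tilt [ 0.007 -0.003 -1.   ] F pad xyz [-0.5, 0.0, 1.7] gap 0.4556766696328046
```

View pics/s14.png

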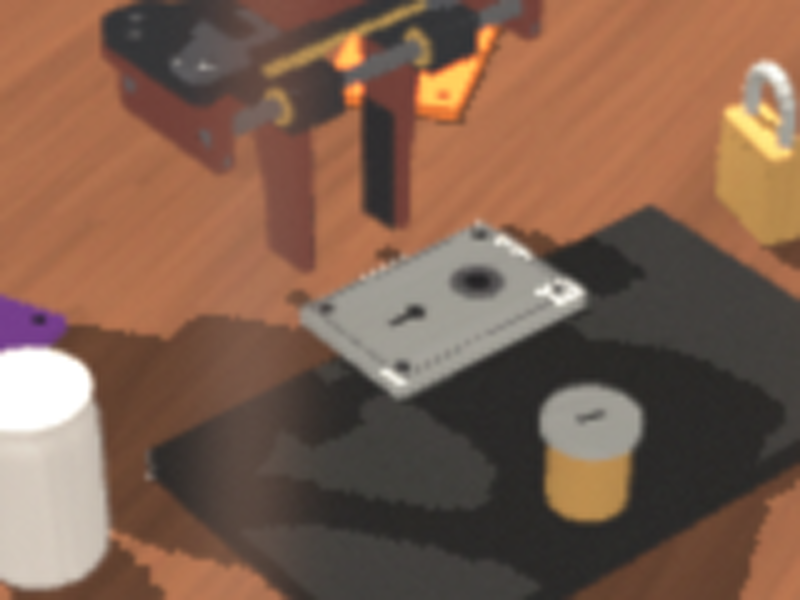

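The tips are level with the plate's near side at (290,265) and (385,220). I push it on, fully onto the pad.

```bash
python3 -m creep '[0,10,0.2,0.3,0,0,40,0,10,0,0,0,0,40,0,9,0,0,0,0,40]' >/dev/null; python3 -c "
from h import *
st()"; python3 -m creep '[0,8,0,0,0,0,40,0,5,0,0,0,0,40]' >/dev/null; python3 snap.py s15
```

```text
t12.15 pad xy [-31.8   9.6] tip z 20.0 toolx yaw 69.1 tilt [ 0.005 -0.001 -1.   ] F pad xyz [-0.3, -0.0, -1.3] gap 0.45534795667295236
t12.35 pad xy [-16.4   9.7] tip z 20.8 toolx yaw 69.0 tilt [ 0.006 -0.001 -1.   ] F pad xyz [0.8, -0.1, -0.1] gap 0.45415243511841236
```

View pics/s15.png

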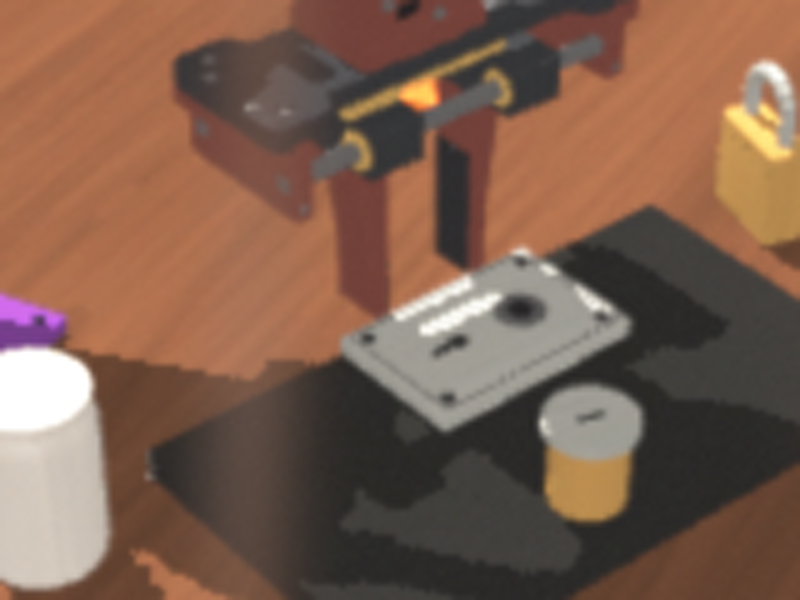

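```bash
python3 - <<'E'
from h import *
f=lambda a:[(240+x/5,120+y/5) for x,y in a]
print(w2p(ray('scene',f([(342,342),(522,248),(632,322),(447,427)]),.022)*1000).round(1).tolist())
E
python3 -m creep '[0,5,2.5,0,0,0,40]' >/dev/null; python3 -c "
from h import *
st()"
```

```text
[[-0.5, -36.5], [-3.0, 59.8], [61.9, 60.0], [65.0, -38.6]]
t12.50 pad xy [-10.5   9.8] tip z 18.7 toolx yaw 69.0 tilt [ 0.007 -0.001 -1.   ] F pad xyz [-1.0, 0.1, 0.5] gap 0.4578769383570257
```

```bash
python3 -m creep '[0,4,0.5,0,0,0,40,0,-8,0,0,0,0,40,0,-20,-5,0,0,0,40,0,-35,-20,0,0,0,40,0,-40,-40,0,0,0,40,0,-40,-40,0,0,0,40,0,-20,-40,0,0,0,40,0,0,0,0,0,0,40]' ; python3 -m creep '[0,-40,-40,0,0,0,40,0,-20,-20,0,0,0,40,0,0,0,0,0,0,40]'; python3 snap.py s16; python3 -c "
from h import *
im=read_camera('top');cv2.imwrite('pics/t16.png',cv2.resize(im[120:300,190:430],None,fx=3,fy=3,interpolation=cv2.INTER_CUBIC))"
```

```text
t: 13.3
tcp_pos: [0.4249, 0.1824, 0.166]
tool_rot: [0.824, 0.566, 0.001, 0.001]
ft_force: [0.7, -0.4, 0.9]
finger_gap: 0.46
t: 13.6
tcp_pos: [0.3734, 0.2014, 0.2175]
tool_rot: [0.824, 0.566, 0.001, 0.001]
ft_force: [0.2, 0.3, 0.7]
finger_gap: 0.455
t13.60 pad xy [-224.2    7.6] tip z 206.5 toolx yaw 69.0 tilt [ 0.003 -0.    -1.   ] F pad xyz [0.1, 0.3, 0.7] gap 0.45538952482067235
```

View pics/s16.png

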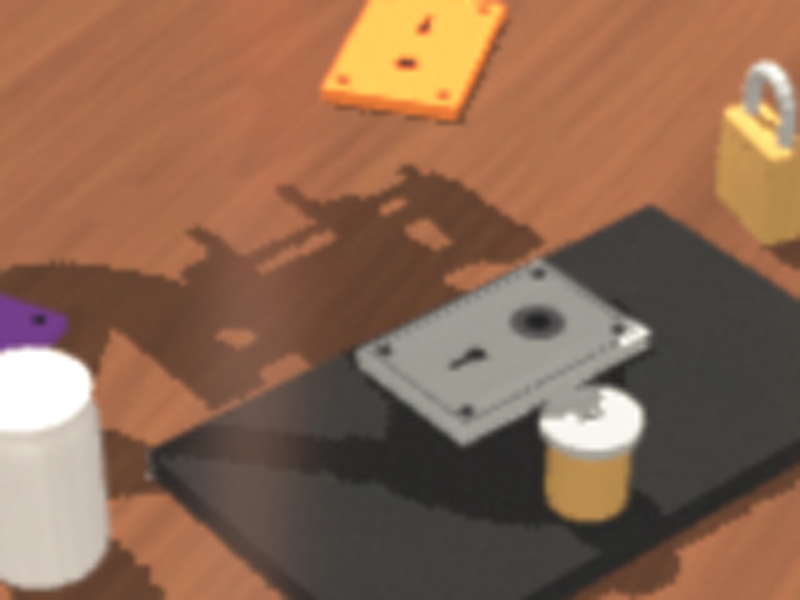

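View pics/t16.png

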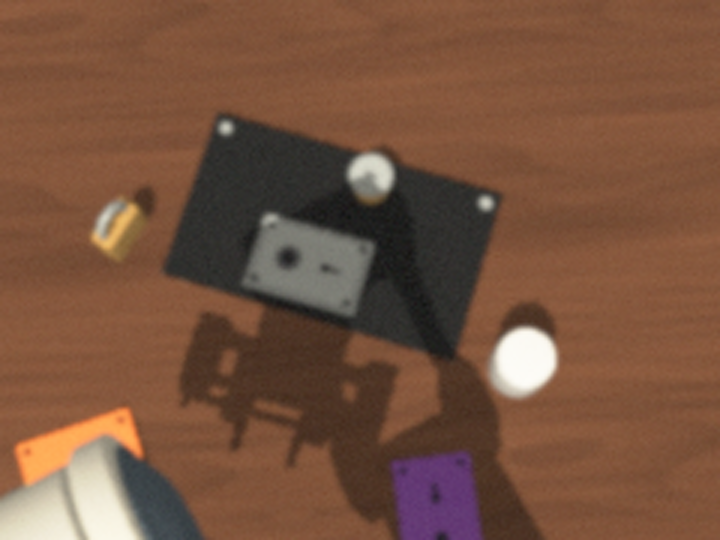

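Both views show the plate flat and face up, wholly on the pad with its near side about 5 mm inside the front edge. It is clear of the cylinder, and the padlock, tin and cylinder have not moved. The arm is away, so I hand in.

```bash
python3 -c "
from cell import *
print(finish_job())"
```

```text
the job is handed in; nothing more can be done
None
```

The plate now lies flat and face up on the pad, and I handed the job in at about 13.7 s of the 42 s allowed. I pushed it against the pad's front edge with the fingertips and tipped it up on edge there. I then pushed it over and slid it fully onto the pad, never gripping it.

- **First attempt failed:** on the first try the tips slid over the top edge at about 78° and the plate fell back face down on the bench. I pushed it up to the edge again and tipped it with the fingers leaning back. That time it stood upright and went over.
- **Forces:** the highest I saw was about 29 N, read at the ends of moves and well under the 120 N wrist limit.
- **Last checks:** in the scene and top pictures the plate is face up, with the dark ring round the spindle hole visible. Its near side is about 5 mm inside the front edge. It is clear of the lock cylinder, and the padlock, tin and cylinder look unmoved. The robot was touching nothing.
- **Disagreement:** the arm's readings put the pad's front edge about 5 to 6 mm nearer the robot than the cameras did. I judged the final position from the pictures, where plate and edge are seen together.

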